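Sweep four sawn blanks home against the stop rail with a straightedge

ROBOT

A 6-joint arm with a two-finger parallel gripper is mounted at the origin on a cart in front of the work surface, level with it; the furniture and walls round the work are solid. World frame = base frame: x ahead of the robot, y to its left, z up, the work surface at z = 0. Lengths are in m, angles in degrees, forces in N, time in s.
With the tool pointing down it reaches from about 0.325 to 0.9 m from the base axis. Payload 3.5 kg.
Tool frame: the origin (TCP) lies on the centre line of the jaws, within the pads' length; the fingertips stand ahead of it and the grasp point (between the pads) lies 8 mm behind it (tip_extent is the z of the fingertips in the tool frame, in m); z points along the fingers, y is the line along which they close (so a half turn about z gives the same grasp; the last joint's range is limited). The gripper opens to 85 mm and grips with 20 to 120 N. Pads are 22 mm wide; open, the fingers measure 114 mm over their backs; the gripper's body (76 mm by 85 mm) begins 54 mm behind the grasp point. The pads swing forward as they close: fully open they stand 13 mm farther back than shut.
Start: joints at [-74.851, 15.837, -1.513, 72.651, 0, 84.076], TCP at [0.225, -0.583, 0.242] pointing down, gripper open.
Joint ranges: [-178.77, 178.77], [-48.84, 107.48], [-61.69, 71.31], [-111.58, 123.2], [-90, 87.43], [-180, 180]. Speed limits (degrees/s): [147.25, 147.25, 180, 180, 180, 180].

INTERFACE

Orientations are given as a 3x3 rotation matrix whose columns are the frame's x, y, z axes.
In Python, from bench import get_obs, grab_frame, camera_info, sign_off, tip_extent gives the robot as it stands.
- The arm moves only by the tool arm_command, never from a script. Its argument "motion" is a list of rows, each a list of 3 entries, a list of its own where there are three numbers: the shift along the tool's x, y, z each as a share of 25 mm, from -1 to 1, then the turn, a rotation vector about the tool's x, y, z each as a share of 4 degrees, from -1 to 1, then the opening, from -1 (shut) to 1 (fully open), so that 0 is half open. In form: [[[dx, dy, dz], [ax, ay, az], jaw], ...]. A call has 1 to 10 rows; each row shifts and turns the commanded pose from where the row before left it, along the tool's axes as they then stand; what a row does not reach is not made up. A row lasts 1/12 s, in which the tool goes at most 41.7 mm and 7.16 degrees, less where a joint would pass 70% of its speed; a pose out of reach is approached as far as the arm can. A call with a number of a shift or a turn outside -1 to 1 is refused whole. A call with a gripper value outside its range is refused whole. The fingers move at their own pace and stop on an object; "newtons" is the grip in N (left out, the last holds). Time passes only in rows, so rows that do not move let the fingers close. It gives the time, the measured TCP pose, the force, the opening and the grip force at its end, in the units of the state.
- get_obs(): the state, without advancing time (a new reading comes with each control period).
- grab_frame(name): name is "scene" or "top" or "wrist"; returns (picture, depth): 384x512x3 uint8, red, green, blue; 384x512 float32, m along the optical axis (not along the pixel's ray), 0 where there is no reading.
- camera_info(name): a dict with "fx", "fy", "cx", "cy" (pixels), "R" (3x3) and "t" (3): a world point X has camera coordinates R X + t; the wrist camera has in their place "hand_eye" (4x4, takes a point from camera to tool coordinates, whose origin is the TCP and whose axes are the flange's). Camera axes: x right, y down, z forward; pixel columns grow to the right and rows downward; lengths in m; the calibration is good to about 2 mm. A picture is of the moment at which its call begins: read the wrist's pose just before it. camera_info takes no time and is no camera call.
- sign_off(): hands the job in; it is judged then, once.
The state is a dict: "t": time; "qpos": joint angles; "qvel": joint speeds; "joint_torque": joint torques, N m; "eef_pos": TCP position; "tcp_rot": TCP orientation; "ft_force": force on the tool from outside, world axes, zero at the start; "ft_torque": the same for the moment, N m; "finger_gap": finger opening in m; "gripper_force": force on a finger pad.
Only numpy, scipy, OpenCV 4.12 (cv2) and the standard library are available. Lean on these libraries where they do the work, as an engineer would, in place of code of your own. Each camera call takes 0.05 s, during which the arm holds its last target. There are 200 camera calls.

TASK

Pick up the straightedge by its wooden grip and use its long edge to sweep the four pale sawn blanks together as one line, end-on against the dark stop rail, then press the row home with about 12 N, never more than 17 N, for a second, so that every blank's end sits flush against the rail. Move the blanks only with the straightedge, not with the gripper; afterwards draw it back, set it down flat on the bench a good hand's breadth clear of the row and let go. Leave the tub, the standing bolt and the oil can where they are.

Things in the scene. Friction and masses are not known exactly. Their poses are not given: they have to be found in the camera images.
- straightedge: flat aluminium bar 230 long x 46 wide x 14 mm high with an upright pale wooden rib on it as a grip: 80 long (along the bar, centred) x 18 thick, top 62 mm above the underside. Origin: centre of the bar's underside; y along the bar, x across it. The grip is bolted on by eye: up to 13 mm either way off the bar's middle line in x, not measured. Both long edges alike. 0.31 kg.
- stop_rail: dark hardwood rail 220x30x36 mm high, bolted down, rigid. Origin: centre of underside; y along it, x across it, away from the blanks: they are pushed in its +x; front face at x = -15 mm. A blank is home with its centre at x = -52.5 mm, square to the face. It bears at most 17 N in all. Nothing gives: with the row home only the arm yields, so feel the force; sliding the four blanks takes 1 to 2 N.
- blank_0: one of four alike pale sawn blanks lying flat, 40 wide x 75 long x 20 mm high, about 60 g. Origin: centre of underside; y along the 75 mm length, at the start towards the rail within 0.15 rad. Starts near y = -81 mm in the rail's frame, its end 30 to 75 mm off the face.
- blank_1: one of four alike pale sawn blanks lying flat, 40 wide x 75 long x 20 mm high, about 60 g. Origin: centre of underside; y along the 75 mm length, at the start towards the rail within 0.15 rad. Starts near y = -27 mm in the rail's frame, its end 30 to 75 mm off the face.
- blank_2: one of four alike pale sawn blanks lying flat, 40 wide x 75 long x 20 mm high, about 60 g. Origin: centre of underside; y along the 75 mm length, at the start towards the rail within 0.15 rad. Starts near y = 27 mm in the rail's frame, its end 30 to 75 mm off the face.
- blank_3: one of four alike pale sawn blanks lying flat, 40 wide x 75 long x 20 mm high, about 60 g. Origin: centre of underside; y along the 75 mm length, at the start towards the rail within 0.15 rad. Starts near y = 81 mm in the rail's frame, its end 30 to 75 mm off the face.
- grease_tub: bystander: pale tub with black lid, 70 mm across, 50 mm high, standing loose beyond the robot's end of the row; origin centre of underside.
- long_bolt: bystander: steel bolt standing on its hexagon head behind the rail, 21 mm across, 50 mm tall; origin centre of underside.
- oil_can: bystander: black oil can with a thin spout, 68x81x167 mm, standing loose behind the rail; origin centre of underside.
Mind the look-alikes: they are no part of the job. What is shaped like the blank_0 but grey or turquoise is not meant.

How it is judged (in metres and radians):
On the way, in this order (a step that is already met when the one before it is completed fails the run):
1. the four blanks ride on the straightedge as one line (ends level within 6 mm; its middle within 90 mm of the two middle blanks) while still at least 3 mm short of the rail (y of blank_1 in the frame of blank_0 between -0.006 and 0.006 m and y of blank_2 in the frame of blank_0 between -0.006 and 0.006 m and y of blank_3 in the frame of blank_0 between -0.006 and 0.006 m and x of each of blank_0, blank_1, blank_2, blank_3 in the frame of stop_rail below -0.0555 m and horizontal distance between straightedge and blank_1 below 0.09 m and horizontal distance between straightedge and blank_2 below 0.09 m), for 0.04 s.
2. the straightedge presses the whole row home: all four blanks flush, with more than 8 N on the rail, for 0.5 s (x of each of blank_0, blank_1, blank_2, blank_3 in the frame of stop_rail above -0.0545 m and angle between the y axis of each of blank_0, blank_1, blank_2, blank_3 and the x axis of stop_rail, either way round below 0.03 rad and height (world z) of each of blank_0, blank_1, blank_2, blank_3 below 0.004 m and angle between each of blank_0, blank_1, blank_2, blank_3's own z axis and vertical below 0.05 rad and y of blank_0 in the frame of stop_rail between -0.11 and 0.11 m and y of blank_1 in the frame of stop_rail between -0.11 and 0.11 m and y of blank_2 in the frame of stop_rail between -0.11 and 0.11 m and y of blank_3 in the frame of stop_rail between -0.11 and 0.11 m and contact force between stop_rail and anything else above 8 N and (contact force between straightedge and blank_0 above 2 N or contact force between straightedge and blank_1 above 2 N or contact force between straightedge and blank_2 above 2 N or contact force between straightedge and blank_3 above 2 N)), for 0.5 s.
At the end, for the whole second after the job is handed in: All four blanks flat, ends within 2 mm of the rail face, square to it within 0.03 rad, centres within 110 mm of its middle; the straightedge flat on the bench, its centre at least 158 mm in front of the rail face (60 mm clear of the row), released, at rest (x of each of blank_0, blank_1, blank_2, blank_3 in the frame of stop_rail above -0.0545 m and angle between the y axis of each of blank_0, blank_1, blank_2, blank_3 and the x axis of stop_rail, either way round below 0.03 rad and height (world z) of each of blank_0, blank_1, blank_2, blank_3, straightedge below 0.004 m and angle between each of blank_0, blank_1, blank_2, blank_3, straightedge's own z axis and vertical below 0.05 rad and y of blank_0 in the frame of stop_rail between -0.11 and 0.11 m and y of blank_1 in the frame of stop_rail between -0.11 and 0.11 m and y of blank_2 in the frame of stop_rail between -0.11 and 0.11 m and y of blank_3 in the frame of stop_rail between -0.11 and 0.11 m and x of straightedge in the frame of stop_rail below -0.173 m and linear speed of each of straightedge, blank_0, blank_1, blank_2, blank_3 below 0.01 m/s); the robot touches nothing.
It fails at once if more than 17 N on the stop rail (contact force between stop_rail and anything else above 17 N).
It fails at once if the gripper or arm touches a blank (contact force between any of the fingers, the arm and blank_0 above 0.5 N or contact force between any of the fingers, the arm and blank_1 above 0.5 N or contact force between any of the fingers, the arm and blank_2 above 0.5 N or contact force between any of the fingers, the arm and blank_3 above 0.5 N).
It fails at once if the grease tub is disturbed by more than 10 mm (distance of grease_tub from where it was at the start of the episode above 0.01 m).
It fails at once if the bolt is disturbed by more than 10 mm (distance of long_bolt from where it was at the start of the episode above 0.01 m).
It fails at once if the oil can is disturbed by more than 10 mm (distance of oil_can from where it was at the start of the episode above 0.01 m).
It also fails if it takes over 54 s, if anything falls off the work surface, if the arm or the gripper's body presses on something with over 40 N, if the wrist force passes 120 N, or if a joint passes its speed limit or range.

## Working session

There is one attempt and no reset: what is moved stays moved. The work goes in short steps, Python scripts to look and compute and a tool call to move; the robot and the scene stay as the last step left them, time stands still between calls to the robot, and variables do not carry over. Pictures are saved under pics/ and viewed, at most 10 in all, crops included, and the job is handed in when it is done.

Besides the shell and the picture viewer there is one more tool, called after "Emit:" in YAML: its name, and indented under it one key for each argument. arm_command: Moves the arm, as the interface text tells. Its arguments: {"type":"object","properties":{"motion":{"type":"array"},"newtons":{"type":"number"}},"required":["motion"]}

```bash
mkdir -p pics
cat > h.py <<'E'
import numpy as np, cv2
from bench import *
def world(name,im,d):
    c=camera_info(name); R=np.array(c["R"]);t=np.array(c["t"])
    v,u=np.mgrid[0:384,0:512]
    P=np.stack([(u-c["cx"])/c["fx"]*d,(v-c["cy"])/c["fy"]*d,d],-1)
    return (P-t)@R
E
python3 - <<'E'
from h import *
o=get_obs();print(o["eef_pos"],o["tcp_rot"],o["finger_gap"],tip_extent)
for n in ["top","scene"]:
    im,d=grab_frame(n); np.savez("pics/%s.npz"%n,im=im,d=d,P=world(n,im,d))
    cv2.imwrite(f"pics/{n}0.png",cv2.resize(im[:,:,::-1],(768,576),interpolation=cv2.INTER_CUBIC))
E
```

```text
[ 0.22453334 -0.58246109  0.24115639] [[ 9.33098840e-01  3.59619555e-01 -5.74474908e-04]
 [ 3.59619934e-01 -9.33096374e-01  2.15858236e-03]
 [ 2.40227974e-04 -2.22076332e-03 -9.99997505e-01]] 0.08539943343082092 0.011
```

View pics/top0.png

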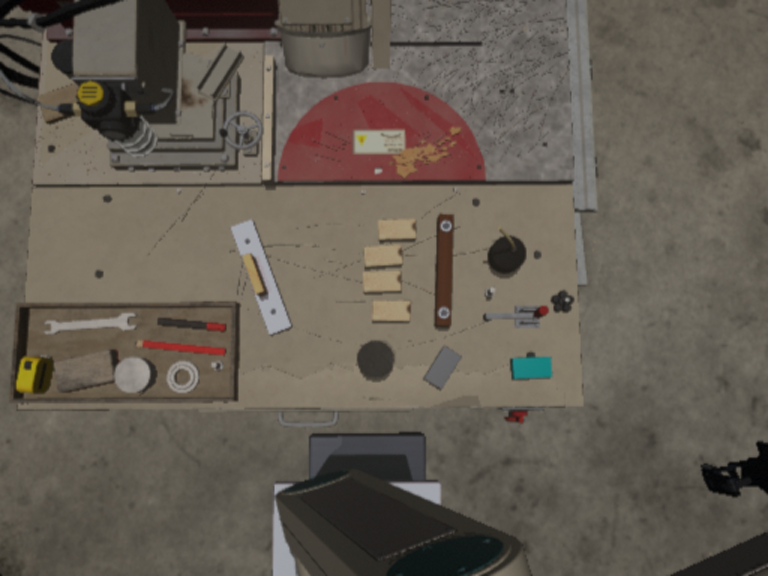

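View pics/scene0.png

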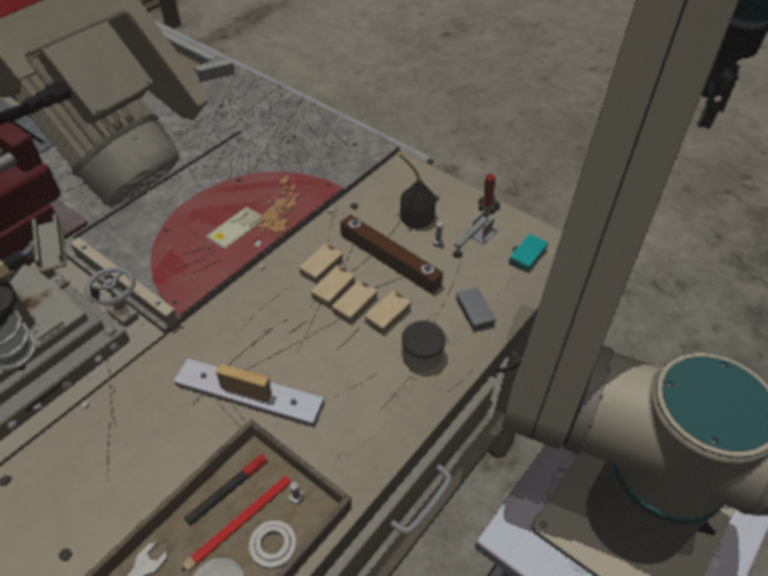

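The top view (768-wide picture) shows the straightedge at (261,277) with its grip at (254,274) and the rail at (444,270). The pale blanks are at (391,311), (382,281), (383,257) and (397,230). The tub is at (376,361), the oil can at (507,254) and the bolt at (490,293). There are two look-alikes, grey at (442,367) and turquoise at (531,368). The four pale ones in front of the rail fit the description. I'll measure with depth and confirm in a crop.

```bash
cat > seg.py <<'E'
from h import *
from scipy import ndimage as ni
def comps(n,im,P,zlo,zhi,box,amin=25):
    m=(P[...,2]>zlo)&(P[...,2]<zhi)&(P[...,0]>box[0])&(P[...,0]<box[1])&(P[...,1]>box[2])&(P[...,1]<box[3])
    l,k=ni.label(m)
    for i in range(1,k+1):
        s=l==i
        if s.sum()<amin: continue
        q=P[s]; r=cv2.minAreaRect((q[:,:2]*1000).astype(np.float32))
        vv,uu=np.nonzero(s)
        b=cv2.boxPoints(r); e=b[1]-b[0]; f=b[2]-b[1]; g=e if np.hypot(*e)>np.hypot(*f) else f
        a=np.degrees(np.arctan2(g[1],g[0]))%180
        print(n,"px",int(uu.mean()),int(vv.mean()),"n",s.sum(),"c",np.round(r[0],1),"size",np.round(sorted(r[1]),1),"ang",round(a,2),"z",np.round(np.median(q[:,2])*1000,1),"rgb",im[s].mean(0).astype(int))
E
python3 - <<'E'
from seg import *
for n in ["top","scene"]:
    f=np.load(f"pics/{n}.npz");im,P=f["im"],f["P"]
    comps(n,im,P,.008,.25,(.25,.75,-.4,.45))
    comps(n+" grip",im,P,.04,.08,(.3,.7,.1,.45),10)
im=np.load("pics/top.npz")["im"]
c=im[130:270,140:370]
cv2.imwrite("pics/crop.png",cv2.resize(c[:,:,::-1],None,fx=3.4,fy=3.4,interpolation=cv2.INTER_CUBIC))
E
```

```text
top px 77 92 n 40 c [743.6 381.5] size [11.2 41.7] ang 87.67 z 243.4 rgb [47 45 42]
top px 246 118 n 557 c [744.6 -39. ] size [ 17.3 459.6] ang 91.02 z 13.2 rgb [101  64  60]
top px 295 180 n 819 c [ 554.8 -172.4] size [ 30.6 218.7] ang 177.46 z 36.8 rgb [78 58 47]
top px 264 153 n 346 c [638.7 -81.2] size [41.1 74.6] ang 91.55 z 20.7 rgb [151 134 106]
top px 173 184 n 1216 c [546.9 187.8] size [ 46.8 230.5] ang 20.72 z 15.3 rgb [151 148 145]
top px 337 168 n 515 c [ 583.8 -294.3] size [66.9 68.3] ang 105.44 z 60.1 rgb [42 39 34]
top px 255 170 n 349 c [586.1 -53.5] size [40.9 74.6] ang 94.6 z 20.7 rgb [153 136 108]
top px 254 187 n 359 c [534.1 -51.5] size [40.9 73.8] ang 90.33 z 20.4 rgb [152 135 108]
top px 326 194 n 33 c [ 511.5 -260.9] size [13.7 17. ] ang 37.76 z 30.1 rgb [112 107 101]
top px 371 201 n 48 c [ 492.2 -392.6] size [14.  33.4] ang 179.02 z 13.4 rgb [44 42 39]
top px 260 207 n 359 c [477.3 -68.6] size [40.6 73.2] ang 88.83 z 20.4 rgb [153 136 108]
top px 132 234 n 944 c [399.  337.9] size [191.4 221.8] ang 89.91 z 37.5 rgb [78 69 59]
top px 347 209 n 258 c [ 464.6 -
[... 3822 characters left out ...]
491.5 360.9] size [ 3.5 12.5] ang 67.11 z 40.9 rgb [95 86 74]
scene grip px 227 336 n 10 c [308.7 246.4] size [5.9 6.6] ang 131.22 z 41.3 rgb [83 77 68]
scene grip px 221 341 n 16 c [310.5 261.9] size [ 4.5 15.5] ang 87.19 z 40.6 rgb [88 81 71]
scene grip px 95 347 n 12 c [490.8 423.3] size [4.4 8.2] ang 169.95 z 40.8 rgb [89 81 69]
scene grip px 217 347 n 12 c [308.7 276.2] size [6.5 7.9] ang 94.05 z 41.6 rgb [85 78 68]
scene grip px 87 355 n 11 c [490.8 443.7] size [5.7 7.6] ang 22.75 z 41.2 rgb [90 82 70]
scene grip px 146 378 n 314 c [371.6 401.3] size [21.8 62.5] ang 40.35 z 45.3 rgb [138 134 129]
scene grip px 189 379 n 21 c [309.8 354.4] size [ 6.3 12. ] ang 77.9 z 41.2 rgb [89 82 72]
```

View pics/crop.png

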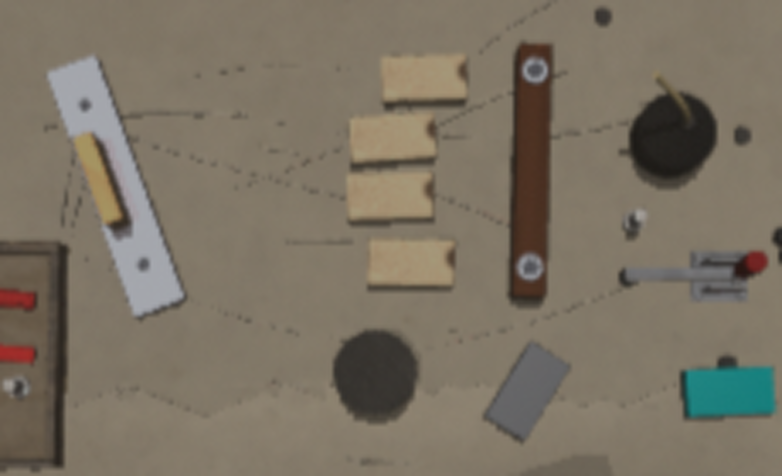

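Blanks, rail, tub and both look-alikes are confirmed: the crop shows four pale blanks left of the rail, with grey at (528,392) and turquoise at (730,392) in the crop. I'll get the angles by line fit and plan the approach, turning the tool by a half turn to keep joint 6 in range.

```bash
cat > plan.py <<'E'
import numpy as np, sys, json
from bench import get_obs
def wrap(a): return (a+180)%360-180
def rows(p,yaw,tp,tyaw,n,jaw,dirn=0):
    d=np.array(tp)-p; dy=tyaw-yaw if dirn else wrap(tyaw-yaw)
    out=[];cum=np.zeros(3);a=yaw;ca=0
    for i in range(1,n+1):
        w=d*i/n-cum; c,s=np.cos(np.radians(a)),np.sin(np.radians(a))
        X=np.array([c,s,0]);Y=np.array([s,-c,0]);Z=np.array([0,0,-1.])
        r=np.round([w@X/.025,w@Y/.025,w@Z/.025],2)
        cum=cum+.025*(r[0]*X+r[1]*Y+r[2]*Z)
        az=round(-(dy*i/n-(a-yaw))/4,2); a-=4*az
        out.append([r.tolist(),[0,0,az],jaw])
    m=max(max(abs(x) for x in r[0]+r[1]) for r in out)
    print("max",m)
    for k in range(0,n,10): print(json.dumps(out[k:k+10]).replace(" ","").replace("0.0,","0,"))
def state():
    o=get_obs();R=np.array(o["tcp_rot"]);p=np.array(o["eef_pos"]);yaw=np.degrees(np.arctan2(R[1,0],R[0,0]))
    print("t",o["t"],"p",p.round(4),"yaw",yaw.round(2),"z",R[:,2].round(4),"F",np.round(o["ft_force"],2),"M",np.round(o["ft_torque"],2),"gap",round(o["finger_gap"],4),"gf",o["gripper_force"],"q",np.round(o["qpos"],1))
    return p,yaw
E
python3 - <<'E'
from h import *; from plan import *
for n in ["top","scene"]:
    f=np.load(f"pics/{n}.npz");P=f["P"]
    for nm,lo,hi,b in [("rail",.03,.05,(.43,.68,-.21,-.13)),("bar",.009,.02,(.42,.68,.1,.24)),("grip",.055,.07,(.49,.6,.15,.23))]:
        m=(P[...,2]>lo)&(P[...,2]<hi)&(P[...,0]>b[0])&(P[...,0]<b[1])&(P[...,1]>b[2])&(P[...,1]<b[3])
        q=P[m][:,:2]; c=q.mean(0); w,v=np.linalg.eigh(np.cov((q-c).T)); g=v[:,1]*np.sign(v[0,1])
        print(n,nm,m.sum(),(c*1000).round(1),np.degrees(np.arctan2(g[1],g[0])).round(2))
p,y=state()
rows(p,y,(.545,.193,.13),y+179.6,46,0,1)
E
```

```text
top rail 771 [ 553.2 -171.9] -2.47
top bar 964 [540.5 183.9] 18.83
top grip 182 [544.4 192.2] 20.91
scene rail 748 [ 551.5 -169.8] -2.34
scene bar 1345 [533.9 189.5] 19.36
scene grip 291 [544.2 193.9] 20.87
t 0.1 p [ 0.2245 -0.5825  0.2413] yaw 21.07 z [-5.0e-04  1.9e-03 -1.0e+00] F [0.83 0.45 0.63] M [-0.    0.    0.02] gap 0.0857 gf 0.0 q [-74.9  15.9  -1.6  72.6   0.   84.1]
max 0.98
[[[0.5,-0.53,0.1],[0,0,-0.98],0],[[0.54,-0.49,0.09],[0,0,-0.97],0],[[0.57,-0.46,0.1],[0,0,-0.98],0],[[0.6,-0.41,0.1],[0,0,-0.97],0],[[0.63,-0.38,0.09],[0,0,-0.98],0],[[0.65,-0.33,0.1],[0,0,-0.98],0],[[0.67,-0.29,0.1],[0,0,-0.97],0],[[0.69,-0.24,0.09],[0,0,-0.98],0],[[0.7,-0.19,0.1],[0,0,-0.97],0],[[0.72,-0.14,0.1],[0,0,-0.98],0]]
[[[0.72,-0.1,0.09],[0,0,-0.98],0],[[0.73,-0.04,0.1],[0,0,-0.97],0],[[0.73,0,0.1],[0,0,-0.98],0],[[0.72,0.06,0.09],[0,0,-0.98],0],[[0.73,0.1,0.1],[0,0,-0.97],0],[[0.71,0.15,0.1],[0,0,-0.98],0],[[0.7,0.21,0.09],[0,0,-0.97],0],[[0.69,0.24,0.1],[0,0,-0.98],0],[[0.66,0.3,0.1],[0,0,-0.98],0],[[0.65,0.34,0.1],[0,0,-0.97],0]]
[[[0.62,0.38,0.09],[0,0,-0.98],0],[[0.6,0.42,0.1],[0,0,-0.97],0],[[0.56,0.47,0.1],[0,0,-0.98],0],[[0.53,0.5,0.09],[0,0,-0.98],0],[[0.5,0.53,0.1],[0,0,-0.97],0],[[0.45,0.57,0.1],[0,0,-0.98],0],[[0.42,0.6,0.09],[0,0,-0.97],0],[[0.38,0.63,0.1],[0,0,-0.98],0],[[0.33,0.64,0.1],[0,0,-0.98],0],[[0.29,0.68,0.09],[0,0,-0.97],0]]
[[[0.24,0.68,0.1],[0,0,-0.98],0],[[0.2,0.71,0.1],[0,0,-0.97],0],[[0.14,0.71,0.09],[0,0,-0.98],0],[[0.1,0.73,0.1],[0,0,-0.98],0],[[0.05,0.72,0.1],[0,0,-0.97],0],[[-0.01,0.73,0.09],[0,0,-0.98],0],[[-0.05,0.73,0.1],[0,0,-0.98],0],[[-0.1,0.72,0.1],[0,0,-0.97],0],[[-0.15,0.72,0.09],[0,0,-0.98],0],[[-0.2,0.7,0.1],[0,0,-0.97],0]]
[[[-0.24,0.69,0.1],[0,0,-0.98],0],[[-0.3,0.67,0.09],[0,0,-0.98],0],[[-0.33,0.64,0.1],[0,0,-0.97],0],[[-0.38,0.63,0.1],[0,0,-0.98],0],[[-0.42,0.59,0.09],[0,0,-0.97],0],[[-0.47,0.57,0.1],[0,0,-0.98],0]]
```

Emit:
arm_command:
  motion:
    - [[0.5, -0.53, 0.1], [0, 0, -0.98], 0]
    - [[0.54, -0.49, 0.1], [0, 0, -0.98], 0]
    - [[0.57, -0.46, 0.1], [0, 0, -0.98], 0]
    - [[0.6, -0.41, 0.1], [0, 0, -0.98], 0]
    - [[0.63, -0.38, 0.1], [0, 0, -0.98], 0]
    - [[0.65, -0.33, 0.1], [0, 0, -0.98], 0]
    - [[0.67, -0.29, 0.1], [0, 0, -0.98], 0]
    - [[0.69, -0.24, 0.1], [0, 0, -0.98], 0]
    - [[0.7, -0.19, 0.1], [0, 0, -0.98], 0]
    - [[0.72, -0.14, 0.1], [0, 0, -0.98], 0]
  newtons: 100

```text
t: 0.93
eef_pos: [0.2942, -0.4132, 0.2167]
tcp_rot: [[0.493, 0.87, -0.0], [0.87, -0.493, 0.001], [0.001, -0.001, -1.0]]
ft_force: [0.4, -0.0, -0.0]
finger_gap: 0.0427
gripper_force: 0.0
```

Emit:
arm_command:
  motion:
    - [[0.72, -0.1, 0.1], [0, 0, -0.98], 0]
    - [[0.73, -0.04, 0.1], [0, 0, -0.98], 0]
    - [[0.73, 0, 0.1], [0, 0, -0.98], 0]
    - [[0.72, 0.06, 0.1], [0, 0, -0.98], 0]
    - [[0.73, 0.1, 0.1], [0, 0, -0.98], 0]
    - [[0.71, 0.15, 0.1], [0, 0, -0.98], 0]
    - [[0.7, 0.21, 0.1], [0, 0, -0.98], 0]
    - [[0.69, 0.24, 0.1], [0, 0, -0.98], 0]
    - [[0.66, 0.3, 0.1], [0, 0, -0.98], 0]
    - [[0.65, 0.34, 0.1], [0, 0, -0.98], 0]

```text
t: 1.77
eef_pos: [0.3631, -0.2445, 0.1918]
tcp_rot: [[-0.168, 0.986, -0.001], [0.986, 0.168, 0.001], [0.001, -0.0, -1.0]]
ft_force: [0.4, 0.5, 0.3]
finger_gap: 0.043
gripper_force: 0.0
```

Emit:
arm_command:
  motion:
    - [[0.62, 0.38, 0.1], [0, 0, -0.98], 0]
    - [[0.6, 0.42, 0.1], [0, 0, -0.98], 0]
    - [[0.56, 0.47, 0.1], [0, 0, -0.98], 0]
    - [[0.53, 0.5, 0.1], [0, 0, -0.98], 0]
    - [[0.5, 0.53, 0.1], [0, 0, -0.98], 0]
    - [[0.45, 0.57, 0.1], [0, 0, -0.98], 0]
    - [[0.42, 0.6, 0.1], [0, 0, -0.98], 0]
    - [[0.38, 0.63, 0.1], [0, 0, -0.98], 0]
    - [[0.33, 0.64, 0.1], [0, 0, -0.98], 0]
    - [[0.29, 0.68, 0.1], [0, 0, -0.98], 0]

```text
t: 2.6
eef_pos: [0.4315, -0.0755, 0.1668]
tcp_rot: [[-0.753, 0.658, -0.001], [0.658, 0.753, 0.0], [0.001, -0.0, -1.0]]
ft_force: [0.1, -0.2, 0.7]
finger_gap: 0.0425
gripper_force: 0.0
```

Emit:
arm_command:
  motion:
    - [[0.24, 0.68, 0.1], [0, 0, -0.98], 0]
    - [[0.2, 0.71, 0.1], [0, 0, -0.98], 0]
    - [[0.14, 0.71, 0.1], [0, 0, -0.98], 0]
    - [[0.1, 0.73, 0.1], [0, 0, -0.98], 0]
    - [[0.05, 0.72, 0.1], [0, 0, -0.98], 0]
    - [[0, 0.73, 0.1], [0, 0, -0.98], 0]
    - [[-0.05, 0.73, 0.1], [0, 0, -0.98], 0]
    - [[-0.1, 0.72, 0.1], [0, 0, -0.98], 0]
    - [[-0.15, 0.72, 0.1], [0, 0, -0.98], 0]
    - [[-0.2, 0.7, 0.1], [0, 0, -0.98], 0]

```text
t: 3.43
eef_pos: [0.4994, 0.0936, 0.1418]
tcp_rot: [[-0.999, 0.034, -0.001], [0.034, 0.999, -0.0], [0.001, -0.0, -1.0]]
ft_force: [-0.0, -0.5, -0.6]
finger_gap: 0.0434
gripper_force: 0.0
```

Emit:
arm_command:
  motion:
    - [[-0.24, 0.69, 0.1], [0, 0, -0.98], 0]
    - [[-0.3, 0.67, 0.1], [0, 0, -0.98], 0]
    - [[-0.33, 0.64, 0.1], [0, 0, -0.98], 0]
    - [[-0.38, 0.63, 0.1], [0, 0, -0.98], 0]
    - [[-0.42, 0.59, 0.1], [0, 0, -0.98], 0]
    - [[-0.47, 0.57, 0.1], [0, 0, -0.98], 0]
    - [[0, 0, 0], [0, 0, 0], 0]
    - [[0, 0, 0], [0, 0, 0], 0]

```text
t: 4.1
eef_pos: [0.5398, 0.1949, 0.1267]
tcp_rot: [[-0.931, -0.365, -0.001], [-0.365, 0.931, -0.001], [0.001, -0.0, -1.0]]
ft_force: [-0.8, 1.1, -0.8]
finger_gap: 0.0427
gripper_force: 0.0
```

Run:
```python
from h import *; from plan import *
p,y=state()
im,d=grab_frame("wrist"); o=get_obs()
c=camera_info("wrist");H=np.array(c["hand_eye"]);v,u=np.mgrid[0:384,0:512]
P=np.stack([(u-c["cx"])/c["fx"]*d,(v-c["cy"])/c["fy"]*d,d],-1)@H[:3,:3].T+H[:3,3]
P=P@np.array(o["tcp_rot"]).T+np.array(o["eef_pos"])
m=(P[...,2]>.055)&(P[...,2]<.07)&(P[...,0]>.48)&(P[...,0]<.62)&(P[...,1]>.14)&(P[...,1]<.25)
r=cv2.minAreaRect((P[m][:,:2]*1000).astype(np.float32)); print(m.sum(),r)
np.savez("pics/w.npz",im=im,P=P)
rows(p,y,(.545,.193,.036),y,8,0,1)
cv2.imwrite("pics/w.png",im[:,:,::-1])
```

```text
t 4.1 p [0.5398 0.1949 0.1267] yaw -158.59 z [-1.3e-03 -7.0e-04 -1.0e+00] F [-0.77  1.1  -0.8 ] M [0.05 0.02 0.01] gap 0.0427 gf 0.0 q [ 13.4  15.7 -16.5  57.9  -0.   -8. ]
2082 ((545.73486328125, 193.24594116210938), (79.9144058227539, 17.929996490478516), 21.294950485229492)
max 0.46
[[[-0.02,-0.02,0.45],[0,0,-0.0],0],[[-0.02,-0.02,0.46],[0,0,-0.0],0],[[-0.02,-0.01,0.45],[0,0,-0.0],0],[[-0.02,-0.02,0.45],[0,0,-0.0],0],[[-0.02,-0.02,0.46],[0,0,-0.0],0],[[-0.02,-0.02,0.45],[0,0,-0.0],0],[[-0.02,-0.02,0.45],[0,0,-0.0],0],[[-0.03,-0.02,0.46],[0,0,-0.0],0]]
```

View pics/w.png

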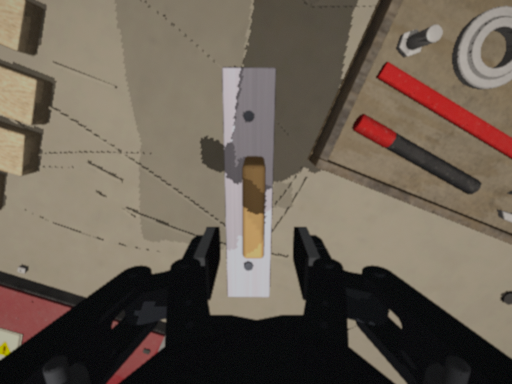

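The wrist view shows the rib at (254,205), parallel to the pads and centred between them. Its angle is 21.3° against the tool's 21.4°. I'll descend and close.

Emit:
arm_command:
  motion:
    - [[-0.03, -0.02, 0.45], [0, 0, 0], 0]
    - [[-0.03, -0.02, 0.45], [0, 0, 0], 0]
    - [[-0.03, -0.02, 0.45], [0, 0, 0], 0]
    - [[-0.03, -0.02, 0.45], [0, 0, 0], 0]
    - [[-0.03, -0.02, 0.45], [0, 0, 0], 0]
    - [[-0.02, -0.02, 0.45], [0, 0, 0], 0]
    - [[-0.02, -0.02, 0.45], [0, 0, 0], 0]
    - [[-0.02, -0.02, 0.45], [0, 0, 0], 0]
    - [[0, 0, 0], [0, 0, 0], 0]

```text
t: 4.9
eef_pos: [0.5446, 0.1921, 0.0343]
tcp_rot: [[-0.931, -0.365, -0.005], [-0.365, 0.931, -0.001], [0.005, 0.001, -1.0]]
ft_force: [-1.3, 0.3, -1.2]
finger_gap: 0.0429
gripper_force: 0.0
```

Emit:
arm_command:
  motion:
    - [[0, 0, 0], [0, 0, 0], -1]
    - [[0, 0, 0], [0, 0, 0], -1]
    - [[0, 0, 0], [0, 0, 0], -1]
    - [[0, 0, 0], [0, 0, 0], -1]
    - [[0, 0, 0], [0, 0, 0], -1]
    - [[0, 0, 0], [0, 0, 0], -1]
  newtons: 100

```text
t: 5.4
eef_pos: [0.5469, 0.1928, 0.0378]
tcp_rot: [[-0.931, -0.365, 0.001], [-0.365, 0.931, 0.0], [-0.001, -0.0, -1.0]]
ft_force: [0.2, 0.9, -1.0]
finger_gap: 0.017
gripper_force: 97.5
```

Run:
```python
from h import *; from plan import *
p,y=state()
f=np.load("pics/w.npz");P=f["P"]
# bar top edges in bar frame from the wrist depth picture (before grasp)
a=np.radians(21.3);ux=np.array([np.cos(a),np.sin(a)]);n=np.array([-np.sin(a),np.cos(a)])
q=P[...,:2]-np.array([.5457,.1932]); s=q@ux;w=q@n
for lo,hi in [(-.1,-.06),(-.045,-.042),(.05,.1)]:
    m=(P[...,2]>.009)&(P[...,2]<.02)&(s>lo)&(s<hi)&(abs(w)<.05)
    if m.sum(): print(m.sum(),(np.percentile(w[m],[.5,99.5])*1000).round(1))
m=(P[...,2]>.009)&(P[...,2]<.02)&(abs(w)<.05)&(abs(s)<.14)
print((np.array([s[m].min(),s[m].max()])*1000).round(1))
r=cv2.minAreaRect((P[m|((P[...,2]>.05)&(abs(w)<.02)&(abs(s)<.05))][:,:2]*1000).astype(np.float32));print(r)
```

```text
t 5.4 p [0.5469 0.1928 0.0378] yaw -158.6 z [ 9.e-04  3.e-04 -1.e+00] F [ 0.15  0.93 -0.98] M [-0.02  0.05  0.01] gap 0.017 gf 97.49327659606934 q [ 13.   21.8 -20.5  47.7   0.   -8.4]
2474 [-27.2  18.2]
169 [-27.6  17.6]
1519 [-29.   16.6]
[-114.2  115.9]
((548.0067749023438, 189.44491577148438), (230.1538848876953, 48.240318298339844), 20.78011703491211)
```

Grip is solid (97 N). I'll lift a little and carry the bar to its start pose behind the row, parallel to the rail.

Run:
```python
from plan import *
p,y=state()
rows(p+[0,0,.008],y,(.564,.041,p[2]+.008),-182.2,11,-1,1)
```

```text
t 5.4 p [0.5469 0.1928 0.0378] yaw -158.6 z [ 9.e-04  3.e-04 -1.e+00] F [ 0.15  0.93 -0.98] M [-0.02  0.05  0.01] gap 0.017 gf 97.49327659606934 q [ 13.   21.8 -20.5  47.7   0.   -8.4]
max 0.56
[[[0.14,-0.54,0.0],[0,0,0.54],-1],[[0.13,-0.54,0.0],[0,0,0.53],-1],[[0.1,-0.54,0.0],[0,0,0.54],-1],[[0.08,-0.55,0.0],[0,0,0.54],-1],[[0.06,-0.56,0.0],[0,0,0.53],-1],[[0.05,-0.55,0.0],[0,0,0.54],-1],[[0.02,-0.56,0.0],[0,0,0.53],-1],[[-0,-0.55,0.0],[0,0,0.54],-1],[[-0.03,-0.56,0.0],[0,0,0.54],-1],[[-0.04,-0.55,0.0],[0,0,0.53],-1]]
[[[-0.06,-0.55,0.0],[0,0,0.54],-1]]
```

Emit:
arm_command:
  motion:
    - [[0, 0, -0.3], [0, 0, 0], -1]
    - [[0.15, -0.54, 0], [0, 0, 0.54], -1]
    - [[0.13, -0.54, 0], [0, 0, 0.54], -1]
    - [[0.1, -0.54, 0], [0, 0, 0.54], -1]
    - [[0.08, -0.55, 0], [0, 0, 0.54], -1]
    - [[0.06, -0.56, 0], [0, 0, 0.54], -1]
    - [[0.05, -0.55, 0], [0, 0, 0.54], -1]
    - [[0.02, -0.56, 0], [0, 0, 0.54], -1]
    - [[0, -0.55, 0], [0, 0, 0.54], -1]
    - [[-0.03, -0.56, 0], [0, 0, 0.54], -1]

```text
t: 6.23
eef_pos: [0.5603, 0.0667, 0.0447]
tcp_rot: [[-1.0, -0.03, -0.0], [-0.03, 1.0, 0.0], [0.0, 0.0, -1.0]]
ft_force: [0.0, 0.1, -2.6]
finger_gap: 0.0168
gripper_force: 97.6
```

Emit:
arm_command:
  motion:
    - [[-0.04, -0.55, 0], [0, 0, 0.54], -1]
    - [[-0.06, -0.55, 0], [0, 0, 0.54], -1]
    - [[0, 0, 0], [0, 0, 0], -1]
    - [[0, 0, 0], [0, 0, 0], -1]

```text
t: 6.57
eef_pos: [0.5634, 0.0399, 0.0448]
tcp_rot: [[-0.999, 0.043, 0.0], [0.043, 0.999, 0.001], [-0.0, 0.001, -1.0]]
ft_force: [-1.2, 0.4, -1.6]
finger_gap: 0.0166
gripper_force: 97.8
```

Run:
```python
from seg import *; from plan import *
p,y=state()
for n in ["top","scene"]:
    im,d=grab_frame(n);P=world(n,im,d);np.savez(f"pics/{n}1.npz",im=im,P=P)
    if n=="top": comps(n,im,P,.008,.06,(.42,.7,-.2,.06))
    for nm,lo,hi,b in [("rail",.03,.05,(.43,.68,-.21,-.13)),("bar",.01,.035,(.42,.7,-.005,.08))]:
        m=(P[...,2]>lo)&(P[...,2]<hi)&(P[...,0]>b[0])&(P[...,0]<b[1])&(P[...,1]>b[2])&(P[...,1]<b[3])
        # front/back edge per x bin
        for sgn in (-1,1):
            X=[];Y=[]
            for x in np.arange(b[0],b[1],.006):
                k=m&(P[...,0]>=x)&(P[...,0]<x+.006)
                if k.sum()>3: X.append(x+.003);Y.append((sgn*P[...,1][k]*1.).max()*sgn)
            X,Y=np.array(X),np.array(Y); g=np.ones(len(X),bool)
            for _ in range(6):
                c=np.polyfit(X[g],Y[g],1); r=Y-np.polyval(c,X); g=abs(r)<max(.0012,1.5*np.std(r[g]))
            print(n,nm,"edge",sgn,"deg",np.degrees(np.arctan(c[0])).round(2),"y@.555",(np.polyval(c,.555)*1000).round(1),g.sum(),len(g),"xr",X[g].min().round(3),X[g].max().round(3))
im=np.load("pics/top1.npz")["im"]
cv2.imwrite("pics/top1.png",cv2.resize(im[125:265,190:360,::-1],None,fx=4.5,fy=4,interpolation=cv2.INTER_CUBIC))
```

```text
t 6.5667 p [0.5634 0.0399 0.0448] yaw 177.52 z [ 1.e-04  5.e-04 -1.e+00] F [-1.19  0.39 -1.56] M [0.02 0.03 0.03] gap 0.0166 gf 97.81715869903564 q [ -2.5  20.  -22.1  47.9   0.   -0. ]
top px 233 151 n 76 c [636.9  12. ] size [10.8 75.9] ang 176.86 z 21.2 rgb [144 142 145]
top px 295 180 n 821 c [ 554.6 -172.2] size [ 30.7 218.8] ang 177.65 z 36.7 rgb [80 59 48]
top px 264 153 n 348 c [638.4 -81.2] size [40.4 74.6] ang 91.73 z 20.6 rgb [152 135 107]
top px 255 170 n 333 c [585.8 -53.5] size [40.7 75. ] ang 93.97 z 20.5 rgb [142 125 100]
top px 229 197 n 237 c [505.2  20.2] size [ 18.2 114.8] ang 0.29 z 21.3 rgb [71 66 67]
top px 254 187 n 359 c [534.1 -51.5] size [40.5 73.7] ang 90.24 z 20.4 rgb [133 117  94]
top px 260 207 n 360 c [477.4 -68.6] size [40.6 73.5] ang 88.64 z 20.6 rgb [144 127 101]
top rail edge -1 deg -2.76 y@.555 -185.8 32 37 xr 0.445 0.661
top rail edge 1 deg -2.58 y@.555 -158.1 33 37 xr 0.451 0.661
top bar edge -1 deg -2.85 y@.555 11.1 25 30 xr 0.447 0.669
top bar edge 1 deg -4.65 y@.555 22.8 12 30 xr 0.465 0.663
scene rail edge -1 deg -2.99 y@.555 -186.7 20 38 xr 0.445 0.667
scene rail edge 1 deg -2.6 y@.555 -156.9 30 38 xr 0.451 0.667
scene bar edge -1 deg 12.18 y@.555 34.4 18 39 xr 0.447 0.645
scene bar edge 1 deg -2.67 y@.555 57.4 38 39 xr 0.453 0.675
```

View pics/top1.png

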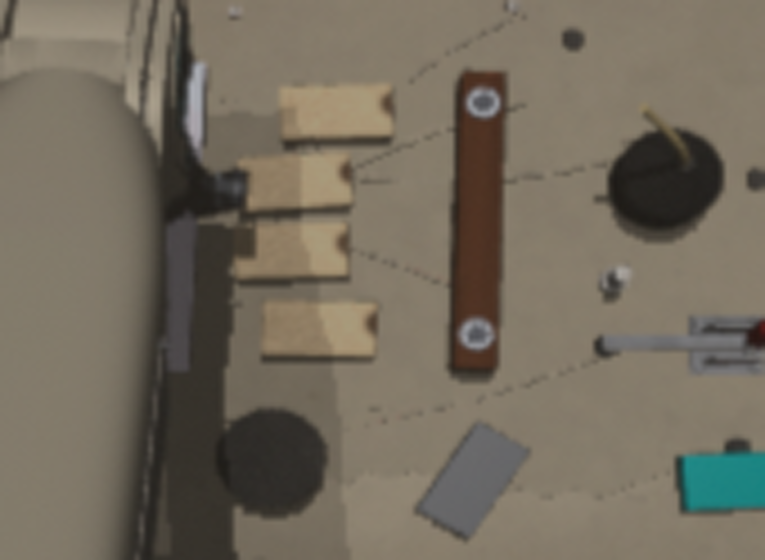

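Crop: the bar is free in the grip and parallel to the rail within a few tenths of a degree, and the blanks are untouched. I'll trim the yaw, lower to about 1.5 mm above the bench, and sweep.

Emit:
arm_command:
  motion:
    - [[0, 0, 0.11], [0, 0, -0.04], -1]
    - [[0, 0, 0.11], [0, 0, 0], -1]
    - [[0, -0.1, 0], [0, 0, 0], -1]
    - [[0, -0.2, 0], [0, 0, 0], -1]
    - [[0, -0.2, 0], [0, 0, 0], -1]
    - [[0, -0.2, 0], [0, 0, 0], -1]
    - [[0, -0.2, 0], [0, 0, 0], -1]
    - [[0, -0.2, 0], [0, 0, 0], -1]
    - [[0, -0.2, 0], [0, 0, 0], -1]
    - [[0, -0.2, 0], [0, 0, 0], -1]

```text
t: 7.5
eef_pos: [0.5619, 0.0029, 0.0394]
tcp_rot: [[-0.999, 0.039, 0.0], [0.039, 0.999, 0.001], [-0.0, 0.001, -1.0]]
ft_force: [-0.2, 0.5, -3.5]
finger_gap: 0.0169
gripper_force: 98.0
```

Emit:
arm_command:
  motion:
    - [[0, -0.2, 0], [0, 0, 0], -1]
    - [[0, -0.2, 0], [0, 0, 0], -1]
    - [[0, -0.2, 0], [0, 0, 0], -1]
    - [[0, -0.2, 0], [0, 0, 0], -1]
    - [[0, -0.2, 0], [0, 0, 0], -1]
    - [[0, -0.2, 0], [0, 0, 0], -1]
    - [[0, -0.1, 0], [0, 0, 0], -1]
    - [[0, 0, 0], [0, 0, 0], -1]

```text
t: 8.17
eef_pos: [0.5605, -0.0301, 0.0393]
tcp_rot: [[-0.999, 0.039, -0.0], [0.039, 0.999, -0.001], [-0.0, -0.001, -1.0]]
ft_force: [-0.0, 0.4, -2.3]
finger_gap: 0.017
gripper_force: 98.0
```

Run:
```python
from seg import *; from plan import *
p,y=state()
im,d=grab_frame("top");P=world("top",im,d)
comps("top",im,P,.012,.045,(.42,.7,-.2,.06))
cv2.imwrite("pics/top2.png",cv2.resize(im[125:265,190:360,::-1],None,fx=4.5,fy=4,interpolation=cv2.INTER_CUBIC))
im,d=grab_frame("scene");P=world("scene",im,d)
comps("scene",im,P,.012,.045,(.42,.7,-.2,.06))
C=np.array([.5548,-.172]);th=np.radians(-2.5);rx=np.array([np.sin(th),-np.cos(th)])
print("tcp rail x",((p[:2]-C)@rx*1000).round(1))
```

```text
t 8.1667 p [ 0.5605 -0.0301  0.0393] yaw 177.75 z [-0.     -0.0011 -1.    ] F [-0.04  0.37 -2.33] M [ 0.03 -0.08 -0.01] gap 0.017 gf 97.96767354011536 q [ -9.6  20.1 -22.8  47.1  -0.1  -7.4]
top px 295 180 n 811 c [ 554.7 -172.4] size [ 30.7 219.1] ang 177.31 z 36.6 rgb [78 58 47]
top px 274 154 n 244 c [ 633.8 -110.1] size [39.1 53.9] ang 88.56 z 20.7 rgb [142 125  99]
top px 275 171 n 201 c [ 579.1 -104.8] size [39.6 62.3] ang 89.44 z 20.6 rgb [133 117  93]
top px 271 189 n 298 c [ 530.  -101.2] size [40.9 61.7] ang 88.7 z 20.7 rgb [113  99  79]
top px 270 207 n 308 c [475.3 -97.9] size [38.6 67.4] ang 89.74 z 20.4 rgb [122 107  85]
scene px 266 170 n 880 c [ 546.7 -171.2] size [ 33.4 201.9] ang 177.72 z 35.5 rgb [83 64 52]
scene px 240 179 n 178 c [ 575.5 -102. ] size [31.9 67.7] ang 90.64 z 20.5 rgb [157 140 114]
scene px 243 199 n 1725 c [559.6 -71.9] size [125.  231.5] ang 178.79 z 18.0 rgb [124 115 105]
tcp rail x -142.1
```

View pics/top2.png

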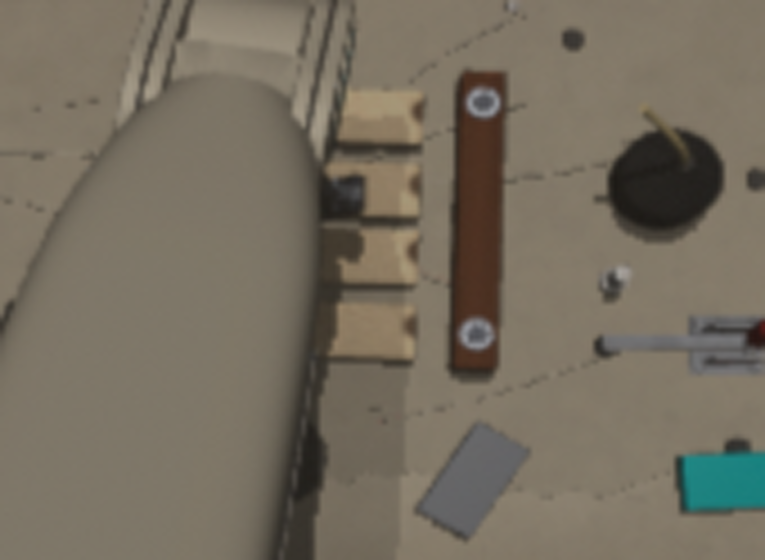

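The picture shows the four blanks level in one line against the bar, with their front ends near u≈418 and the rail face at u≈457. That's a gap of about 24 mm. I'll continue gently.

Emit:
arm_command:
  motion:
    - [[0, -0.12, 0], [0, 0, 0], -1]
    - [[0, -0.12, 0], [0, 0, 0], -1]
    - [[0, -0.12, 0], [0, 0, 0], -1]
    - [[0, -0.12, 0], [0, 0, 0], -1]
    - [[0, -0.12, 0], [0, 0, 0], -1]
    - [[0, -0.12, 0], [0, 0, 0], -1]
    - [[0, 0, 0], [0, 0, 0], -1]
    - [[0, 0, 0], [0, 0, 0], -1]

```text
t: 8.93
eef_pos: [0.5599, -0.0477, 0.0394]
tcp_rot: [[-0.999, 0.039, 0.0], [0.039, 0.999, -0.001], [-0.0, -0.001, -1.0]]
ft_force: [-0.5, -0.2, -2.6]
finger_gap: 0.017
gripper_force: 97.9
```

Emit:
arm_command:
  motion:
    - [[0, -0.02, 0], [0, 0, 0], -1]
    - [[0, -0.02, 0], [0, 0, 0], -1]
    - [[0, -0.02, 0], [0, 0, 0], -1]
    - [[0, -0.02, 0], [0, 0, 0], -1]

```text
t: 9.27
eef_pos: [0.5598, -0.0486, 0.0394]
tcp_rot: [[-0.999, 0.038, 0.0], [0.038, 0.999, 0.001], [-0.0, 0.001, -1.0]]
ft_force: [0.5, 2.1, -1.7]
finger_gap: 0.0168
gripper_force: 98.0
```

Emit:
arm_command:
  motion:
    - [[0, -0.02, 0], [0, 0, 0], -1]
    - [[0, -0.02, 0], [0, 0, 0], -1]

```text
t: 9.43
eef_pos: [0.5598, -0.0498, 0.0394]
tcp_rot: [[-0.999, 0.038, 0.0], [0.038, 0.999, 0.001], [-0.0, 0.001, -1.0]]
ft_force: [0.4, 1.1, -1.3]
finger_gap: 0.0166
gripper_force: 98.0
```

Emit:
arm_command:
  motion:
    - [[0, -0.02, 0], [0, 0, 0], -1]
    - [[0, -0.02, 0], [0, 0, 0], -1]
    - [[0, -0.02, 0], [0, 0, 0], -1]

```text
t: 9.68
eef_pos: [0.5598, -0.0515, 0.0394]
tcp_rot: [[-0.999, 0.038, 0.0], [0.038, 0.999, 0.0], [-0.0, 0.0, -1.0]]
ft_force: [-0.3, 2.8, -1.9]
finger_gap: 0.0167
gripper_force: 98.0
```

Emit:
arm_command:
  motion:
    - [[0, -0.02, 0], [0, 0, 0], -1]
    - [[0, -0.02, 0], [0, 0, 0], -1]

```text
t: 9.85
eef_pos: [0.5597, -0.0526, 0.0394]
tcp_rot: [[-0.999, 0.038, 0.0], [0.038, 0.999, 0.0], [-0.0, 0.0, -1.0]]
ft_force: [-0.2, 2.3, -1.1]
finger_gap: 0.0167
gripper_force: 98.0
```

Emit:
arm_command:
  motion:
    - [[0, -0.02, 0], [0, 0, 0], -1]
    - [[0, -0.02, 0], [0, 0, 0], -1]

```text
t: 10.02
eef_pos: [0.5597, -0.053, 0.0394]
tcp_rot: [[-0.999, 0.038, 0.0], [0.038, 0.999, 0.002], [-0.0, 0.002, -1.0]]
ft_force: [0.5, 5.6, 0.6]
finger_gap: 0.017
gripper_force: 98.3
```

Emit:
arm_command:
  motion:
    - [[0, 0, 0], [0, 0, 0], -1]
    - [[0, 0, 0], [0, 0, 0], -1]

```text
t: 10.18
eef_pos: [0.5597, -0.0529, 0.0394]
tcp_rot: [[-0.999, 0.038, 0.0], [0.038, 0.999, 0.002], [-0.0, 0.002, -1.0]]
ft_force: [0.6, 5.3, -0.8]
finger_gap: 0.0173
gripper_force: 98.3
```

Emit:
arm_command:
  motion:
    - [[0, -0.02, 0], [0, 0, 0], -1]
    - [[0, 0, 0], [0, 0, 0], -1]

```text
t: 10.35
eef_pos: [0.5597, -0.053, 0.0394]
tcp_rot: [[-0.999, 0.038, 0.001], [0.038, 0.999, 0.003], [-0.0, 0.003, -1.0]]
ft_force: [0.8, 6.1, -0.8]
finger_gap: 0.0169
gripper_force: 98.4
```

```bash
python3 -c "
from plan import *
state()"
```

```text
t 10.35 p [ 0.5597 -0.053   0.0394] yaw 177.82 z [ 5.0e-04  2.8e-03 -1.0e+00] F [ 0.76  6.12 -0.77] M [ 1.37 -0.11 -0.08] gap 0.0169 gf 98.35646867752075 q [-12.1  20.2 -22.6  47.2   0.2  -9.9]
```

Emit:
arm_command:
  motion:
    - [[0, -0.02, 0], [0, 0, 0], -1]
    - [[0, -0.02, 0], [0, 0, 0], -1]
    - [[0, 0, 0], [0, 0, 0], -1]

```text
t: 10.6
eef_pos: [0.5597, -0.0531, 0.0395]
tcp_rot: [[-0.999, 0.038, 0.001], [0.038, 0.999, 0.005], [-0.001, 0.005, -1.0]]
ft_force: [0.3, 8.4, 0.4]
finger_gap: 0.017
gripper_force: 98.5
```

Emit:
arm_command:
  motion:
    - [[0, -0.02, 0], [0, 0, 0], -1]
    - [[0, 0, 0], [0, 0, 0], -1]

```text
t: 10.77
eef_pos: [0.5597, -0.0532, 0.0395]
tcp_rot: [[-0.999, 0.037, 0.001], [0.037, 0.999, 0.006], [-0.001, 0.006, -1.0]]
ft_force: [1.0, 9.8, 1.0]
finger_gap: 0.0169
gripper_force: 98.6
```

Emit:
arm_command:
  motion:
    - [[0, -0.02, 0], [0, 0, 0], -1]
    - [[0, -0.02, 0], [0, 0, 0], -1]
    - [[0, 0, 0], [0, 0, 0], -1]
    - [[0, 0, 0], [0, 0, 0], -1]

```text
t: 11.1
eef_pos: [0.5597, -0.0532, 0.0396]
tcp_rot: [[-0.999, 0.037, 0.001], [0.037, 0.999, 0.008], [-0.001, 0.008, -1.0]]
ft_force: [0.6, 11.9, 1.4]
finger_gap: 0.0168
gripper_force: 98.7
```

Emit:
arm_command:
  motion:
    - [[0, 0, 0], [0, 0, 0], -1]
    - [[0, 0, 0], [0, 0, 0], -1]
    - [[0, 0, 0], [0, 0, 0], -1]
    - [[0, 0, 0], [0, 0, 0], -1]
    - [[0, 0, 0], [0, 0, 0], -1]
    - [[0, 0, 0], [0, 0, 0], -1]

```text
t: 11.6
eef_pos: [0.5597, -0.0532, 0.0396]
tcp_rot: [[-0.999, 0.037, 0.001], [0.037, 0.999, 0.008], [-0.001, 0.008, -1.0]]
ft_force: [0.6, 12.5, 1.6]
finger_gap: 0.0169
gripper_force: 98.7
```

Run:
```python
from seg import *; from plan import *
p,y=state()
im,d=grab_frame("top");P=world("top",im,d)
comps("top",im,P,.012,.028,(.42,.7,-.163,.06))
o=get_obs();print(o["ft_force"])
cv2.imwrite("pics/top3.png",cv2.resize(im[140:225,255:315,::-1],None,fx=8,fy=7,interpolation=cv2.INTER_CUBIC))
```

```text
t 11.6 p [ 0.5597 -0.0532  0.0396] yaw 177.88 z [ 0.001   0.0081 -1.    ] F [ 0.55 12.55  1.58] M [ 2.58 -0.11 -0.16] gap 0.0169 gf 98.69851469993591 q [-12.3  20.2 -22.6  47.3   0.5 -10.1]
top px 284 163 n 366 c [ 605.9 -134.8] size [50.  94.8] ang 178.18 z 20.7 rgb [130 113  90]
top px 281 198 n 484 c [ 501.1 -129.3] size [52.1 93.7] ang 177.58 z 20.5 rgb [126 110  87]
[ 0.0627203  11.07790269  1.29322957]
```

View pics/top3.png

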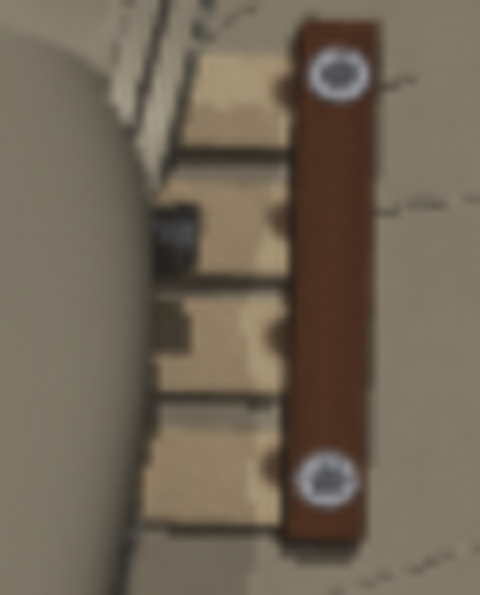

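All four blanks look flush at the rail face (crop u≈285–300) under about 12 N. The yaw moment is small, so both ends carry load. I'll hold a bit longer, then draw back.

Emit:
arm_command:
  motion:
    - [[0, 0, 0], [0, 0, 0], -1]
    - [[0, 0, 0], [0, 0, 0], -1]
    - [[0, 0, 0], [0, 0, 0], -1]
    - [[0, 0, 0], [0, 0, 0], -1]
    - [[0, 0, 0], [0, 0, 0], -1]
    - [[0, 0, 0], [0, 0, 0], -1]

```text
t: 12.15
eef_pos: [0.5597, -0.0532, 0.0396]
tcp_rot: [[-0.999, 0.037, 0.001], [0.037, 0.999, 0.008], [-0.001, 0.008, -1.0]]
ft_force: [0.1, 11.0, 0.7]
finger_gap: 0.017
gripper_force: 98.7
```

Emit:
arm_command:
  motion:
    - [[0, 0.05, 0], [0, 0, 0], -1]
    - [[0, 0.05, 0], [0, 0, 0], -1]
    - [[0, 0.05, 0], [0, 0, 0], -1]
    - [[0, 0.1, 0], [0, 0, 0], -1]
    - [[0, 0.1, 0], [0, 0, 0], -1]
    - [[0, 0.2, 0], [0, 0, 0], -1]
    - [[0, 0.3, 0], [0, 0, 0], -1]
    - [[0, 0.4, 0], [0, 0, 0], -1]
    - [[0, 0.4, 0], [0, 0, 0], -1]
    - [[0, 0.5, 0], [0, 0, 0], -1]

```text
t: 12.98
eef_pos: [0.5615, -0.002, 0.0393]
tcp_rot: [[-0.999, 0.039, -0.0], [0.039, 0.999, -0.0], [0.0, -0.0, -1.0]]
ft_force: [1.1, 0.2, -2.3]
finger_gap: 0.0167
gripper_force: 98.2
```

Emit:
arm_command:
  motion:
    - [[0, 0.5, 0], [0, 0, 0], -1]
    - [[0, 0.5, 0], [0, 0, 0], -1]
    - [[0, 0.4, 0], [0, 0, 0], -1]
    - [[0, 0.4, 0], [0, 0, 0], -1]
    - [[0, 0.3, 0], [0, 0, 0], -1]
    - [[0, 0.2, 0], [0, 0, 0], -1]
    - [[0, 0, 0], [0, 0, 0], -1]
    - [[0, 0, 0.03], [0, 0, 0], -1]
    - [[0, 0, 0.03], [0, 0, 0], -1]
    - [[0, 0, 0], [0, 0, 0], -1]

```text
t: 13.82
eef_pos: [0.5638, 0.0541, 0.0378]
tcp_rot: [[-0.999, 0.039, 0.0], [0.039, 0.999, -0.0], [-0.0, -0.0, -1.0]]
ft_force: [0.3, 0.7, -3.7]
finger_gap: 0.017
gripper_force: 98.6
```

Run:
```python
from seg import *; from plan import *
p,y=state()
for n in ["top","scene"]:
    im,d=grab_frame(n);P=world(n,im,d)
    comps(n,im,P,.012,.028,(.42,.7,-.154,.1))
    if n=="top":cv2.imwrite("pics/top4.png",cv2.resize(im[125:265,190:360,::-1],None,fx=4.5,fy=4,interpolation=cv2.INTER_CUBIC))
```

```text
t 13.8167 p [0.5638 0.0541 0.0378] yaw 177.75 z [ 1.e-04 -1.e-04 -1.e+00] F [ 0.35  0.74 -3.73] M [ 0.03 -0.03  0.01] gap 0.017 gf 98.57237935066223 q [ -1.1  20.6 -22.2  47.2  -0.    1.2]
top px 227 151 n 104 c [638.   28.5] size [15.3 76.9] ang 179.77 z 14.8 rgb [155 153 158]
top px 277 154 n 311 c [ 634.  -120.4] size [40.9 69.3] ang 86.83 z 20.6 rgb [159 141 112]
top px 277 172 n 327 c [ 578.4 -119.4] size [39.9 68.1] ang 89.27 z 20.8 rgb [160 142 113]
top px 224 197 n 232 c [505.7  36.8] size [ 20.8 114.6] ang 0.03 z 15.2 rgb [73 69 70]
top px 277 189 n 340 c [ 529.4 -117.4] size [40.1 72.5] ang 85.85 z 20.4 rgb [159 141 112]
top px 276 207 n 350 c [ 475.1 -115.7] size [40.4 73.6] ang 87.3 z 20.6 rgb [159 141 112]
scene px 224 166 n 320 c [ 635.4 -119.6] size [42.1 69.3] ang 86.51 z 20.6 rgb [194 175 142]
scene px 240 175 n 354 c [ 580.6 -118.4] size [43.5 71.7] ang 87.83 z 20.3 rgb [192 173 140]
scene px 254 185 n 372 c [ 530.5 -116.9] size [41.3 74.8] ang 87.43 z 20.5 rgb [193 174 141]
scene px 270 195 n 402 c [ 474.9 -116. ] size [42.7 76.5] ang 87.43 z 20.3 rgb [191 173 139]
scene px 173 197 n 129 c [662.   43.8] size [34.1 47.3] ang 92.57 z 14.8 rgb [205 201 207]
scene px 219 231 n 658 c [527.4  49. ] size [ 48.4 160.1] ang 177.54 z 14.9 rgb [106 102 104]
```

View pics/top4.png

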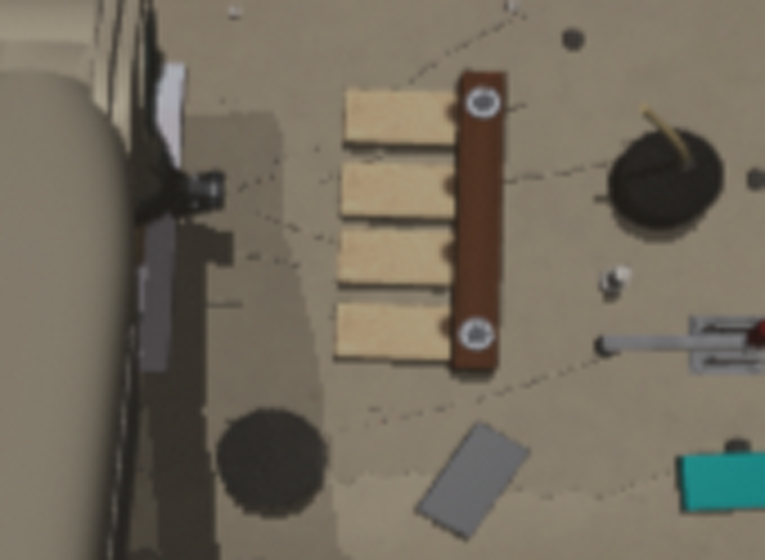

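The picture shows all four blanks flush and square at the rail. The bar is about 130 mm clear of the row and back on the bench. I'll release and lift.

Emit:
arm_command:
  motion:
    - [[0, 0, 0], [0, 0, 0], 0]
    - [[0, 0, 0], [0, 0, 0], 0]
    - [[0, 0, 0], [0, 0, 0], 0]
    - [[0, 0, 0], [0, 0, 0], 0]
    - [[0, 0, -0.2], [0, 0, 0], 0]
    - [[0, 0, -0.5], [0, 0, 0], 0]
    - [[0, 0, -0.8], [0, 0, 0], 0]
    - [[0, 0, -0.8], [0, 0, 0], 0]
    - [[0, 0, -0.8], [0, 0, 0], 0]
    - [[0, 0, -0.8], [0, 0, 0], 0]

```text
t: 14.75
eef_pos: [0.5637, 0.0546, 0.1367]
tcp_rot: [[-0.999, 0.038, 0.0], [0.038, 0.999, 0.0], [-0.0, 0.0, -1.0]]
ft_force: [0.4, 0.4, 0.3]
finger_gap: 0.043
gripper_force: 0.0
```

Emit:
arm_command:
  motion:
    - [[0, 0, -0.5], [0, 0, 0], 0]
    - [[0, 0, 0], [0, 0, 0], 0]
    - [[0, 0, 0], [0, 0, 0], 0]
    - [[0, 0, 0], [0, 0, 0], 0]

```text
t: 15.08
eef_pos: [0.5631, 0.0546, 0.1471]
tcp_rot: [[-0.999, 0.038, -0.001], [0.038, 0.999, 0.0], [0.001, -0.0, -1.0]]
ft_force: [-0.1, -0.6, -0.7]
finger_gap: 0.0428
gripper_force: 0.0
```

Run:
```python
from seg import *; from plan import *
p,y=state()
im,d=grab_frame("scene");P=world("scene",im,d)
comps("scene",im,P,.008,.07,(.35,.7,-.154,.12))
o=get_obs();print(np.round(o["qvel"],2))
```

```text
t 15.0833 p [0.5631 0.0546 0.1471] yaw 177.8 z [-0.0011  0.     -1.    ] F [-0.06 -0.61 -0.68] M [ 0.01  0.05 -0.07] gap 0.0428 gf 0.0 q [ -1.   13.8 -16.2  60.1  -0.    1.2]
scene px 224 166 n 348 c [ 635.  -118.9] size [43.2 70.4] ang 89.04 z 20.2 rgb [166 149 121]
scene px 247 181 n 774 c [ 555.2 -117.8] size [74.2 92.1] ang 177.97 z 20.2 rgb [167 150 121]
scene px 271 195 n 444 c [ 475.1 -117. ] size [45.7 80.3] ang 81.92 z 20.3 rgb [163 146 118]
scene px 204 219 n 1534 c [563.   47.1] size [ 48.5 230.7] ang 177.56 z 15.7 rgb [121 113 109]
scene px 314 210 n 72 c [ 362.5 -149.3] size [19.1 38. ] ang 148.37 z 20.1 rgb [107 108 110]
scene px 281 229 n 802 c [384.4 -38.2] size [68.1 70.2] ang 125.82 z 49.8 rgb [63 61 56]
[-0.03  0.38 -0.27  0.05 -0.08  0.02]
```

The bar lies flat and free, the row is home, and the tub hasn't moved. I'm handing it in.

```bash
python3 -c "
from bench import sign_off
print(sign_off())"
```

```text
the job is handed in; nothing more can be done
None
```

The job is handed in, with no verdict returned: the four blanks were swept together and pressed home at about 12 N (peak reading 12.6 N), and they look flush in the last pictures; the straightedge is flat and released about 130 mm clear of the row, and the tub reads within about 1 mm of its start (the bolt and oil can look unmoved but were not re-measured).

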